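Fit the spare relay, then draw the old one and hold it on its side for a contact check

TASK

The spare relay standing on the desk is to take over from the old one on the control panel: plug the spare fully home into the panel's empty socket and let go of it. Only then draw the old relay (the clear-covered one that was already plugged in, not the grey timer with the dial) straight up out of its socket, turn it onto its side in the air so that its contact end faces sideways, within about 30 degrees of level, and finish while still holding it like that, motionless, at least 20 cm above the desk. Do not drop it or put it down, leave the timer plugged in, and do not push the other things on the desk about.

Things in the scene. Friction and masses are not known exactly. Their poses are not given: they have to be found in the camera images.
- panel: Control panel fixed flat on the desk: metal plate 174 (x) x 330 (y) x 4 mm. On a rail along y stand three black sockets at y = -85, -15, +55 mm and grey terminal blocks (y = 97 to 141 mm, top 42 mm above the desk). A wiring duct, 26 mm wide, top 33 mm above the desk, runs along each long edge (x = -70, +70 mm). Origin: centre of the plate's underside; z up.
- socket_spare: The EMPTY relay socket, for the spare relay; in any of the three places on the rail. Fixed black block 44 (x) x 40 (y) x 30 mm high with a rectangular hole in its top; lower steps (19 mm high, 14 mm long) with screw heads at both x ends. Origin: centre of its underside, 11.5 mm above the desk; z up, x across the rail, y along the rail.
- socket_spare_mouth (a point): Centre of the hole's mouth in the empty socket's top, 30 mm above the socket's origin. Hole 27.6 (x) x 21.6 mm (y), 15.5 mm deep. A plug goes in either way round (half a turn), not a quarter turn off. Fully home, the module's flange rests on the socket's top and its origin is 16 mm above the socket's origin. No latch: plugs slide in and out with hardly any force.
- socket_old: The socket that holds the old relay, in any of the three places on the rail; same shape and hole as socket_spare. Origin: centre of its underside, 11.5 mm above the desk; z up, x across the rail, y along the rail.
- socket_timer: The socket that holds the timer, in any of the three places on the rail; same shape and hole as socket_spare. Origin: centre of its underside, 11.5 mm above the desk; z up, x across the rail, y along the rail.
- relay_spare: Spare relay, about 90 g, standing upright on its plug on the desk, right of the panel. Black plug 26 x 20 mm, 14 mm long (last 3 mm only 24 x 18 mm); black flange 38 x 32 mm from 14 to 20 mm; rigid clear cover, copper coil inside, 36 (x) x 30 (y) mm from 20 to 64 mm. Grip the cover from above. Origin: centre of the plug's end (underside); z from plug to cover, x the 36 mm way.
- relay_old: Old relay, same shape, sizes and weight as the spare, plugged in upright in socket_old with the socket's yaw; cover then 47.5 to 91.5 mm above the desk. Contacts: brass strips on the plug, so the contact end is -z. Gripped along x (across the rail) the neighbours are clear; along y there are 40 mm between covers. Origin: centre of the plug's end (underside); z from plug to cover, x the 36 mm way.
- relay_old_body (a point): Middle of the old relay's cover, 42 mm from the plug's end along its z.
- timer: Plug-in timer that stays where it is, upright in socket_timer. Plug, flange and outline as the relays, but an opaque grey housing with a black dial (17 mm across, 7.5 mm high) on top. Origin: centre of the plug's end (underside); z from plug to cover, x the 36 mm way.
- screw_tin: Bystander: round open white tin of nuts, 68 mm across, 30 mm high, to the right behind the spare relay. Origin: centre of its underside.
- tape_measure: Bystander: yellow and black tape measure 34 x 70 x 64 mm, standing to the right of the spare relay. Origin: middle of its underside.
Not all that is in view belongs to the job. What is shaped like the relay_old but green or turquoise is not meant.

How it is judged:
By the outcome, as a careful person would: the job done as asked, in the order asked, and still so for the second after the job is handed in, while the arm keeps its last pose, push and grip.
It also fails if it takes over 58 s, if anything falls off the work surface, if the arm or the gripper's body presses on something with over 40 N, if the wrist force passes 120 N, or if a joint passes its speed limit or range.

ROBOT

A 6-joint arm with a two-finger parallel gripper is mounted at the origin on a cart in front of the work surface, level with it; the furniture and walls round the work are solid. World frame = base frame: x ahead of the robot, y to its left, z up, the work surface at z = 0. Lengths are in m, angles in rad, forces in N, time in s.
With the tool pointing down it reaches from about 0.425 to 0.95 m from the base axis. Payload 3.5 kg.
Tool frame: the origin (TCP) lies midway between the tips of the shut fingers; the grasp point (between the pads) lies 19 mm behind it (manip.pinch_z is the distance from the TCP to the grasp point, in m); x points along the fingers, y is the direction in which the jaws open and shut, and the axes are right-handed (so a half turn about x gives the same grasp; the last joint's range is limited). The gripper opens to 85 mm and grips with 20 to 120 N. Pads are 22 mm wide; open, the fingers measure 114 mm over their backs; the gripper's body (76 mm by 85 mm) begins 54 mm behind the grasp point. The pads swing forward as they close: fully open they stand 13 mm farther back than shut.
Start: joints at [1.048, 0.286, 1.577, -0, 1.279, -0.15], TCP at [0.246, 0.629, 0.208] pointing down, gripper open.
Joint ranges: [-2.77, 2.77], [-0.9, 2.22], [0.21, 2.48], [-1.53, 4.67], [0.24, 2.81], [-2.84, 2.84]. Speed limits (rad/s): [2.79, 2.79, 3.14, 3.14, 3.14, 3.14].

INTERFACE

Orientations are given as [roll, pitch, yaw] about the fixed x, y, z axes, in that order (R = Rz(yaw) Ry(pitch) Rx(roll)).
In Python, from rig import sensors, optics, workorder, manip gives the robot as it stands.
- The arm moves only by the tool jog_arm, never from a script. Its arguments are lists of equal length, an entry for each row: "jaw": the closure, from -1 (fully open) to 1 (shut), so that 0 is half open; "linear": the shift along the tool's x, y, z in m, a list of three; "yaw": the turn about the tool's x in degrees. A call has 1 to 8 rows; each row shifts and turns the commanded pose from where the row before left it, along the tool's axes as they then stand; what a row does not reach is not made up. A row lasts 1/12 s, in which the tool goes at most 41.7 mm and 7.16 degrees, less where a joint would pass 70% of its speed; a pose out of reach is approached as far as the arm can. A call is refused whole if a number of a shift passes 0.0417 or a number of a turn 7.16, either way. A call with a gripper value outside its range is refused whole. The fingers move at their own pace and stop on an object; the grip force is fixed at half the most. Time passes only in rows, so rows that do not move let the fingers close. It gives the time, the measured TCP pose, the force and the opening at its end, in the units of the state.
- sensors.get_obs(): the state, without advancing time (a new reading comes with each control period).
- optics.camera(name): name is "side" or "top"; returns a dict with "img" (480x640x3 uint8, red, green, blue), "fx", "fy", "cx", "cy" (pixels), "D" ([k1, k2, p1, p2, k3] as OpenCV has them; the pictures are not rectified), "rvec" (rotation vector, rad) and "tvec" (3), from world to camera coordinates, as OpenCV has them. Camera axes: x right, y down, z forward; pixel columns grow to the right and rows downward; lengths in m; the calibration is good to about 2 mm. A picture is of the moment at which its call begins. There is no depth.
- workorder.close_job(): hands the job in, once; it reports no verdict.
Trained networks look in a picture, given as the dict that the camera call returned (one of the last four; its "shot" number tells which), for a name from the list of things; names that differ only in an ending like _2 or _b are one class to them, and where a whole thing is asked for, a point or a joint stands for the part that bears it (a point fixed in the world has none). Each returns a list of dicts, best first, with "score" (0 to 1); they miss things now and then, are a little off and sometimes report something else, mostly with a low value. They report only what shows in the picture. A call takes as long as a camera call. They do not tell look-alikes from the thing itself.
- optics.cut_out(picture, query): "region" (480x640 bool, what is visible of it) and "xy" ([column, row] in pixels, amid what is visible of it).
- optics.spot_point(picture, query): "xy" ([column, row] in pixels: a listed point, or the origin of a listed thing).
The state is a dict: "time_s": time; "qpos": joint angles; "joint_velocities": joint speeds; "joint_efforts": joint torques, N m; "tool_pos": TCP position; "orientation": TCP orientation; "force": force on the tool from outside, world axes, zero at the start; "moment": the same for the moment, N m; "gripper_width": finger opening in m.
Only numpy, scipy, OpenCV 4.12 (cv2) and the standard library are available. Lean on these libraries where they do the work, as an engineer would, in place of code of your own. Each camera call takes 0.05 s, during which the arm holds its last target. There are 200 camera calls.

## Working session

There is one attempt and no reset: what is moved stays moved. The work goes in short steps, Python scripts to look and compute and a tool call to move; the robot and the scene stay as the last step left them, time stands still between calls to the robot, and variables do not carry over. Pictures are saved under pics/ and viewed, about 8 in all and at most 12, crops included, and the job is handed in when it is done.

Besides the shell and the picture viewer there is one more tool, called after "Call:" as a command line: name --pt "numbers of a row" for each row, then --argument value for the rest. jog_arm: Moves the arm, as the interface text tells. Its arguments: {"type":"object","properties":{"jaw":{"type":"array"},"linear":{"type":"array"},"yaw":{"type":"array"}},"required":["jaw","linear","yaw"]}

```bash
ls; mkdir -p pics; python3 - <<'E'
from rig import sensors, optics, workorder, manip
import cv2,numpy as np
o=sensors.get_obs();print({k:np.round(v,3) for k,v in o.items()}, manip.pinch_z)
for n in ["side","top"]:
    p=optics.camera(n);cv2.imwrite(f"pics/{n}0.png",p["img"][:,:,::-1])
    print(n,p["fx"],p["D"],(-cv2.Rodrigues(np.array(p["rvec"]))[0].T@np.array(p["tvec"]).reshape(3)))
    for q in ["panel","socket_spare","socket_old","socket_timer","relay_spare","relay_old","timer","screw_tin","tape_measure","socket_spare_mouth","relay_old_body"]:
        print(q,[(np.round(d["xy"],1).tolist(),round(d["score"],2)) for d in optics.spot_point(p,q)][:4])
E
```

```text
pics
{'time_s': np.float64(0.0), 'qpos': array([ 1.048,  0.287,  1.578,  0.   ,  1.279, -0.15 ]), 'joint_velocities': array([-0.001, -0.001,  0.   , -0.001, -0.001, -0.001]), 'joint_efforts': array([ 1.0000e-03, -4.0598e+01, -2.9262e+01, -0.0000e+00,  6.0000e-03,
        0.0000e+00]), 'tool_pos': array([0.245, 0.628, 0.207]), 'orientation': array([-1.726,  1.568, -2.099]), 'force': array([ 0.279, -0.267,  0.446]), 'moment': array([-0.002, -0.016, -0.017]), 'gripper_width': np.float64(0.085)} 0.0187
side 494.6950681632813 [-0.03878612  0.          0.          0.          0.        ] [-0.11492278 -0.30452689  0.69534383]
panel [([215.6, 251.0], 0.67)]
socket_spare [([190.0, 240.5], 0.71), ([452.4, 375.3], 0.67)]
socket_old [([218.2, 244.9], 0.67)]
socket_timer [([252.4, 250.9], 0.62)]
relay_spare [([394.4, 306.8], 0.56), ([212.9, 251.8], 0.37)]
relay_old [([135.8, 295.4], 0.86), ([186.6, 297.9], 0.82), ([248.5, 193.2], 0.76), ([291.7, 219.0], 0.69)]
timer [([250.1, 245.0], 0.94)]
screw_tin [([388.7, 257.3], 0.81)]
tape_measure [([452.5, 375.4], 0.65)]
socket_spare_mouth [([183.8, 230.0
[... 186 characters left out ...]
        0.        ] [ 0.42946544 -0.04473456  1.49713006]
panel [([235.1, 248.3], 0.71), ([231.6, 249.3], 0.66)]
socket_spare [([205.9, 252.9], 0.71)]
socket_old [([233.2, 251.0], 0.81), ([439.4, 315.7], 0.27), ([232.5, 250.3], 0.21)]
socket_timer [([264.5, 250.0], 0.49), ([374.0, 211.6], 0.34)]
relay_spare [([393.9, 271.3], 0.82)]
relay_old [([193.6, 319.7], 0.73), ([277.1, 190.9], 0.62), ([232.9, 311.6], 0.6), ([234.4, 251.4], 0.59)]
timer [([262.9, 251.3], 0.48), ([230.4, 248.1], 0.3)]
screw_tin [([370.7, 210.4], 0.61)]
tape_measure []
socket_spare_mouth [([206.2, 250.2], 0.71)]
relay_old_body [([239.0, 311.1], 0.68), ([189.5, 316.9], 0.67), ([220.3, 166.2], 0.58), ([277.2, 189.5], 0.53)]
```

View pics/top0.png

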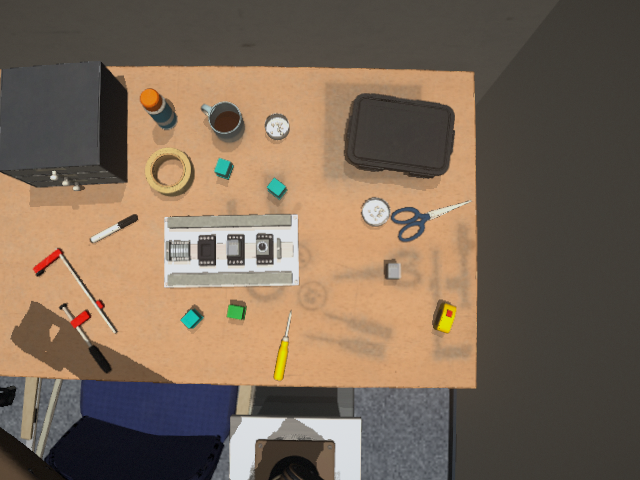

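View pics/side0.png

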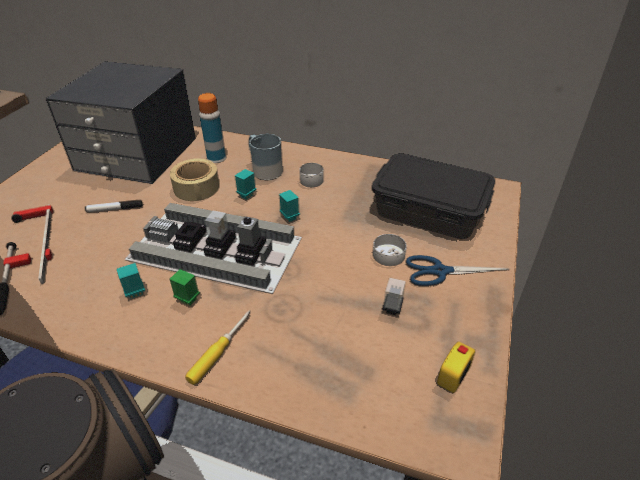

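The top view shows the empty socket at (207,250), the old relay in the middle at (235,247), the timer at (264,247) and the spare at (393,270). I'll fit box silhouettes to the masks.

```bash
cat > h.py <<'E'
from rig import sensors, optics, workorder, manip
import cv2,numpy as np
from scipy.optimize import minimize
from scipy.spatial.transform import Rotation as Ro
S=8
def box(cx,cy,z0,z1,lx,ly):
    return np.array([[cx+a*lx/2,cy+b*ly/2,z] for a in(-1,1) for b in(-1,1) for z in(z0,z1)])/1000
def relay(cx=0,cy=0,z=0):
    return [box(cx,cy,z,z+14,26,20),box(cx,cy,z+14,z+20,38,32),box(cx,cy,z+20,z+64,36,30)]
def proj(p,X):
    return cv2.projectPoints(np.ascontiguousarray(X,float),np.array(p["rvec"],float),np.array(p["tvec"],float),np.array([[p["fx"],0,p["cx"]],[0,p["fy"],p["cy"]],[0,0,1.]]),np.array(p["D"],float))[0].reshape(-1,2)
def T(v,B,z=0):
    c,s=np.cos(v[2]),np.sin(v[2]);return B@np.array([[c,s,0],[-s,c,0],[0,0,1]])+[v[0],v[1],z]
def sil(p,boxes,win):
    x0,y0,x1,y1=win;m=np.zeros(((y1-y0)*S,(x1-x0)*S),np.uint8)
    for b in boxes:
        u=(proj(p,b)+.5-[x0,y0])*S-.5
        cv2.fillConvexPoly(m,np.round(cv2.convexHull(u.astype(np.float32))*16).astype(np.int32),255,shift=4)
    return cv2.resize(m,(x1-x0,y1-y0),interpolation=cv2.INTER_AREA)/255.
def fit(pm,model,v0,z=0):
    """pm: list of (pic,mask)"""
    W=[]
    for p,m in pm:
        r,c=np.nonzero(m);W.append((max(c.min()-8,0),max(r.min()-8,0),min(c.max()+9,640),min(r.max()+9,480)))
    def cost(v):
        return sum(((sil(p,[T(v,b,z) for b in model],w)-m[w[1]:w[3],w[0]:w[2]])**2).sum() for (p,m),w in zip(pm,W))
    best=None
    for k in range(2):
        v0=np.array(v0);r=minimize(cost,v0,method="Nelder-Mead",options=dict(initial_simplex=v0+np.array([[0,0,0],[.006,0,0],[0,.006,0],[0,0,.12]])/(1+k),xatol=1e-5,fatol=1e-3));v0=r.x
    return r.x,r.fun
def mask(p,q,near):
    c=[d for d in optics.cut_out(p,q) if np.hypot(*(np.array(d["xy"])-near))<25]
    return c[0]["region"] if c else np.zeros((480,640),bool)
def at(p,uv,z):
    n=cv2.undistortPoints(np.array([[uv]],float),np.array([[p["fx"],0,p["cx"]],[0,p["fy"],p["cy"]],[0,0,1.]]),np.array(p["D"],float)).reshape(2)
    R=cv2.Rodrigues(np.array(p["rvec"]))[0];o=-R.T@np.array(p["tvec"]).reshape(3);d=R.T@[*n,1];return o+d*(z-o[2])/d[2]
PANEL=[box(0,0,0,4,174,330),box(-70,0,4,33,26,330),box(70,0,4,33,26,330)]
SOCK=[box(0,y,11.5,41.5,44,40) for y in(-85,-15,55)]+[box(0,119,11.5,42,30,44)]
E
cat > m1.py <<'E'
from h import *
P={n:optics.camera(n) for n in("top","side")}
near={"top":dict(relay_spare=(393,270),relay_old=(235,247),timer=(264,247),panel=(232,250),so=(233,251),ss=(206,251),st=(264,250)),
"side":dict(relay_spare=(394,297),relay_old=(216,225),timer=(250,235),panel=(215,248),ss=(188,236),so=(218,245),st=(252,250))}
A=[];B=[]
for n,p in P.items():
    N=near[n];A.append((p,mask(p,"relay_spare",N["relay_spare"])))
    u=mask(p,"panel",N["panel"]);print(n,A[-1][1].sum(),u.sum(),[(d["region"].sum(),np.round(d["score"],2),np.round(d["xy"])) for d in optics.cut_out(p,"panel")])
    for q,k in(("socket_spare","ss"),("socket_old","so"),("socket_timer","st"),("relay_old","relay_old"),("timer","timer")):
        m=mask(p,q,N[k]);print(q,m.sum());u=u|m
    u=cv2.morphologyEx(u.astype(np.uint8),cv2.MORPH_CLOSE,np.ones((5,5)))>0
    B.append((p,u))
    im=p["img"].copy();im[u]=im[u]//2+[120,0,0];im[A[-1][1]]=[255,0,255];cv2.imwrite(f"pics/m_{n}.png",im[:,:,::-1])
s0=at(P["top"],(393,270),.06);p0=at(P["top"],(231.5,250),.02);print(s0,p0)
M=PANEL+SOCK+relay(0,-15,27.5)+relay(0,-85,27.5)
for nm,s in(("top",slice(0,1)),("side",slice(1,2)),("both",slice(0,2))):
    for y in (0.,1.57):print(nm,"spare",fit(A[s],relay(),[s0[0],s0[1],y]))
    print(nm,"panel",fit(B[s],M,[p0[0],p0[1],0]))
E
python3 m1.py
```

```text
top 267 8039 [(np.int64(8039), np.float64(0.75), array([230., 250.]))]
socket_spare 558
socket_old 198
socket_timer 0
relay_old 256
timer 257
side 582 7263 [(np.int64(7263), np.float64(0.62), array([207., 257.]))]
socket_spare 660
socket_old 510
socket_timer 480
relay_old 579
timer 562
[ 0.50525906 -0.22303881  0.06      ] [0.54885359 0.16327123 0.02      ]
top spare (array([ 0.50403629, -0.22625248,  0.04434988]), np.float64(12.04313725490196))
top spare (array([ 0.50406455, -0.22567586,  1.57489491]), np.float64(46.377623990772776))
top panel (array([0.54885358, 0.16775198, 0.03520073]), np.float64(361.78246828143017))
side spare (array([ 0.50602032, -0.22510053,  0.05271075]), np.float64(59.263098808150716))
side spare (array([ 0.50558777, -0.22432756,  1.69559492]), np.float64(110.93002691272588))
side panel (array([0.54907372, 0.16782599, 0.03769902]), np.float64(476.93179546328327))
both spare (array([ 0.50390455, -0.22559285,  0.05162801]), np.float64(75.94122260668973))
both spare (array([ 0.50529027, -0.22499463,  1.68881416]), np.float64(167.3453133410227))
both panel (array([0.54893195, 0.16771612, 0.03610201]), np.float64(840.9867281814686))
```

```bash
cat >> h.py <<'E'
def tool():
    o=sensors.get_obs();R=Ro.from_euler("xyz",o["orientation"]).as_matrix();return o,R
def plan(tgt,yaw):
    """shift in tool axes after... and turn so tool y is along +-(cos yaw,sin yaw)"""
    o,R=tool();d=np.array(tgt)-o["tool_pos"]
    a=np.arctan2(R[1,1],R[0,1]);t=(np.degrees(yaw-a)+90)%180-90
    print("t",round(o["time_s"],2),"pos",np.round(o["tool_pos"],4),"toolx",np.round(R[:,0],3),"y angle",round(np.degrees(a),2),"world ccw turn needed",round(t,2),"(about tool x when down:",round(-t,2),") tool shift (unturned)",np.round(R.T@d,4),"world",np.round(d,4),"F",np.round(o["force"],1),"w",round(o["gripper_width"],4),"q",np.round(o["qpos"],2))
E
python3 -c "
from h import *
plan([.504,-.2258,.15],.047)"
```

```text
t 2.1 pos [0.2458 0.6286 0.2083] toolx [-0. -0. -1.] y angle 68.64 world ccw turn needed -65.94 (about tool x when down: 65.94 ) tool shift (unturned) [ 0.0583 -0.7017  0.5517] world [ 0.2582 -0.8544 -0.0583] F [-0.1  0.5  0.6] w 0.0854 q [ 1.05  0.29  1.58  0.    1.28 -0.15]
```

View pics/m_side.png

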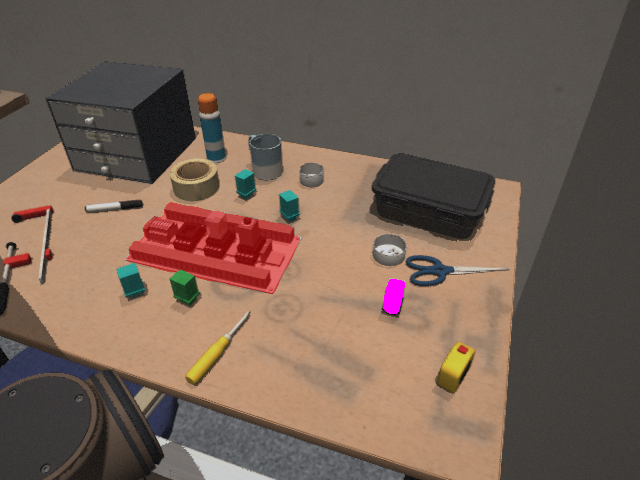

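Call:
jog_arm --jaw '[-1, -1, -1, -1, -1, -1, -1, -1]' --pt "0 -0.0247 0.0329" --pt "0 -0.0247 0.0329" --pt "0 -0.0247 0.0329" --pt "0 -0.0247 0.0329" --pt "0 -0.0247 0.0329" --pt "0 -0.0247 0.0329" --pt "0 -0.0247 0.0329" --pt "0 -0.0247 0.0329" --yaw '[0, 0, 0, 0, 0, 0, 0, 0]'

```text
time_s: 2.77
tool_pos: [0.4197, 0.347, 0.2087]
orientation: [0.871, 1.57, 0.499]
force: [1.2, 0.1, 0.3]
gripper_width: 0.0853
```

Call:
jog_arm --jaw '[-1, -1, -1, -1, -1, -1, -1, -1]' --pt "0 -0.0247 0.0329" --pt "0 -0.0247 0.0329" --pt "0 -0.0247 0.0329" --pt "0 -0.0247 0.0329" --pt "0 0 0" --pt "0 0 0" --pt "0 0 0" --pt "0 0 0" --yaw '[0, 0, 0, 0, 7, 7, 7, 7]'

```text
time_s: 3.43
tool_pos: [0.5058, 0.2082, 0.2084]
orientation: [1.538, 1.571, 0.669]
force: [-0.3, -0.0, 0.0]
gripper_width: 0.0855
```

Call:
jog_arm --jaw '[-1, -1, -1, -1, -1, -1, -1, -1]' --pt "0 0 0" --pt "0 0 0" --pt "0 0 0" --pt "0 0 0" --pt "0 0 0" --pt "0 0 0" --pt "0 0 0.04" --pt "0 0 0.04" --yaw '[7, 7, 7, 7, 7, 3, 0, 0]'

```text
time_s: 4.1
tool_pos: [0.509, 0.1294, 0.2085]
orientation: [1.63, 1.57, 0.11]
force: [0.0, -0.9, 0.5]
gripper_width: 0.0855
```

Call:
jog_arm --jaw '[-1, -1, -1, -1, -1, -1, -1, -1]' --pt "0 0 0.04" --pt "0 0 0.04" --pt "0 0 0.04" --pt "0 0 0.04" --pt "0 0 0.04" --pt "0 0 0.04" --pt "0 0 0.04" --pt "0 0 0.04" --yaw '[0, 0, 0, 0, 0, 0, 0, 0]'

```text
time_s: 4.77
tool_pos: [0.5237, -0.1928, 0.2087]
orientation: [1.13, 1.57, -0.395]
force: [1.1, -0.1, -0.2]
gripper_width: 0.0857
```

Call:
jog_arm --jaw '[-1, -1, -1, -1]' --pt "0.02 0 0.02" --pt "0.02 0 0" --pt "0.02 0 0" --pt "0 0 0" --yaw '[0, 0, 0, 0]'

```text
time_s: 5.1
tool_pos: [0.5221, -0.2099, 0.1435]
orientation: [-2.179, 1.562, 2.578]
force: [-0.3, 0.9, -1.1]
gripper_width: 0.0855
```

```bash
python3 -c "
from h import *
plan([.5045,-.2258,.025],.047)"
```

```text
t 5.1 pos [ 0.5221 -0.2099  0.1435] toolx [-0.007  0.005 -1.   ] y angle 2.56 world ccw turn needed 0.13 (about tool x when down: -0.13 ) tool shift (unturned) [ 0.1186 -0.0174  0.0157] world [-0.0176 -0.0159 -0.1185] F [-0.3  0.9 -1.1] w 0.0855 q [-0.56  0.11  1.91  0.    1.13 -0.61]
```

Call:
jog_arm --jaw '[-1, -1, -1, -1, -1, -1, -1]' --pt "0 -0.0174 0.0157" --pt "0.03 0 0" --pt "0.03 0 0" --pt "0.03 0 0" --pt "0.02 0 0" --pt "0.0085 0 0" --pt "0 0 0" --yaw '[0, 0, 0, 0, 0, 0, 0]'

```text
time_s: 5.68
tool_pos: [0.5072, -0.2263, 0.0284]
orientation: [-2.207, 1.567, 2.552]
force: [-0.2, -0.2, -0.3]
gripper_width: 0.0856
```

```bash
python3 -c "
from h import *
plan([.5045,-.2258,.025],.047)
p=optics.camera('side');cv2.imwrite('pics/s2.png',cv2.resize(p['img'][200:360,300:500],None,fx=3,fy=3)[:,:,::-1])"
```

```text
t 5.68 pos [ 0.5072 -0.2263  0.0284] toolx [-0.003  0.002 -1.   ] y angle 2.67 world ccw turn needed 0.02 (about tool x when down: -0.02 ) tool shift (unturned) [ 0.0034 -0.0027 -0.0006] world [-0.0027  0.0005 -0.0034] F [-0.2 -0.2 -0.3] w 0.0856 q [-0.6   0.25  1.99 -0.    0.91 -0.65]
```

View pics/s2.png

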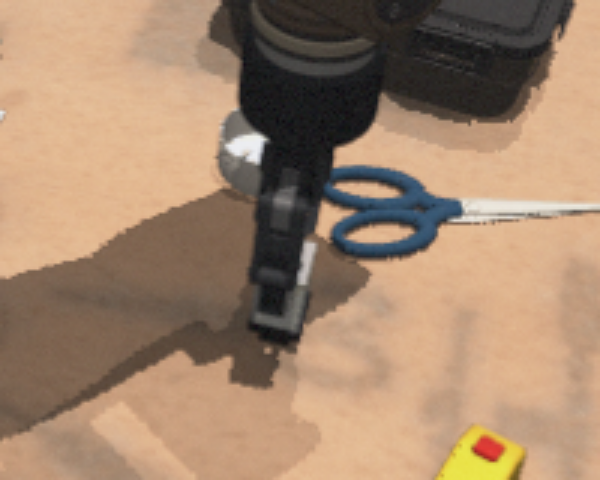

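Call:
jog_arm --jaw '[-1, 0, 0.3, 0.6, 1, 1, 1, 1]' --pt "0 -0.002 0" --pt "0 0 0" --pt "0 0 0" --pt "0 0 0" --pt "0 0 0" --pt "0 0 0" --pt "0 0 0" --pt "0 0 0" --yaw '[0, 0, 0, 0, 0, 0, 0, 0]'

```text
time_s: 6.4
tool_pos: [0.5071, -0.228, 0.031]
orientation: [0.872, 1.568, -0.652]
force: [-0.8, 1.1, 5.5]
gripper_width: 0.0341
```

Call:
jog_arm --jaw '[1, 1, 1, 1, 1, 1, 1, 1]' --pt "0 0 0" --pt "0 0 0" --pt "-0.01 0 0" --pt "-0.03 0 0" --pt "-0.04 0 0" --pt "-0.04 0 0" --pt "-0.04 0 0" --pt "0 0 0" --yaw '[0, 0, 0, 0, 0, 0, 0, 0]'

```text
time_s: 7.07
tool_pos: [0.5103, -0.2299, 0.2]
orientation: [0.928, 1.555, -0.596]
force: [1.0, -0.8, 0.2]
gripper_width: 0.0343
```

```bash
python3 -c "
from h import *
plan([.547,.2227,.15],.036)"
```

```text
t 7.07 pos [ 0.5103 -0.2299  0.2   ] toolx [ 0.013 -0.009 -1.   ] y angle 2.66 world ccw turn needed -0.59 (about tool x when down: 0.59 ) tool shift (unturned) [ 0.0464  0.057  -0.4509] world [ 0.0367  0.4526 -0.05  ] F [ 1.  -0.8  0.2] w 0.0343 q [-0.6   0.03  1.88  0.    1.21 -0.65]
```

Call:
jog_arm --jaw '[1, 1, 1, 1, 1, 1, 1, 1]' --pt "0 0.005 -0.041" --pt "0 0.005 -0.041" --pt "0 0.005 -0.041" --pt "0 0.005 -0.041" --pt "0 0.005 -0.041" --pt "0 0.005 -0.041" --pt "0 0.005 -0.041" --pt "0 0.005 -0.041" --yaw '[0.6, 0, 0, 0, 0, 0, 0, 0]'

```text
time_s: 7.73
tool_pos: [0.5331, 0.104, 0.1892]
orientation: [-1.605, 1.57, -3.141]
force: [0.4, 0.1, -1.5]
gripper_width: 0.0341
```

Call:
jog_arm --jaw '[1, 1, 1, 1, 1, 1, 1, 1]' --pt "0 0.005 -0.041" --pt "0 0.005 -0.041" --pt "0 0.005 -0.035" --pt "0 0 -0.006" --pt "0.02 0 0" --pt "0.02 0 0" --pt "0 0 0" --pt "0 0 0" --yaw '[0, 0, 0, 0, 0, 0, 0, 0]'

```text
time_s: 8.4
tool_pos: [0.5431, 0.2248, 0.1478]
orientation: [-1.374, 1.566, -2.909]
force: [-0.2, 0.1, -0.9]
gripper_width: 0.0339
```

```bash
cat > m2.py <<'E'
from h import *
plan([.547,.2227,.10],.036)
o,R=tool()
for n in("top","side"):
    p=optics.camera(n);c=tuple(proj(p,o["tool_pos"][None])[0]);print(n,np.round(c))
    for q in("relay_spare","relay_old","timer","socket_spare"):
        print(n,q,[(np.round(d["xy"],1).tolist(),round(d["score"],2)) for d in optics.spot_point(p,q)][:4],[(np.round(d["xy"]).tolist(),d["region"].sum()) for d in optics.cut_out(p,q)][:4])
    x,y=int(c[0]),int(c[1]);cv2.imwrite(f"pics/h_{n}.png",cv2.resize(p["img"][y-60:y+60,x-80:x+80],None,fx=4,fy=4,interpolation=cv2.INTER_CUBIC)[:,:,::-1])
a,b=[cv2.imread(f"pics/h_{n}.png") for n in("top","side")];cv2.imwrite("pics/h.png",cv2.resize(np.vstack([a,b]),(480,720))[:600] if 0 else cv2.resize(np.hstack([a,b]),(800,300)))
E
python3 m2.py
```

```text
t 8.4 pos [0.5431 0.2248 0.1478] toolx [-0.005 -0.001 -1.   ] y angle 2.03 world ccw turn needed 0.03 (about tool x when down: -0.03 ) tool shift (unturned) [0.0478 0.0041 0.0022] world [ 0.0039 -0.0021 -0.0478] F [-0.2  0.1 -0.9] w 0.0339 q [ 0.22  0.16  1.85 -0.    1.14  0.18]
top [196. 247.]
top relay_spare [([198.7, 246.1], 0.54)] [([207.0, 250.0], np.int64(395))]
top relay_old [([227.6, 169.9], 0.87), ([235.9, 310.3], 0.69), ([235.7, 250.2], 0.64), ([279.0, 191.3], 0.56)] [([233.0, 248.0], np.int64(268)), ([234.0, 310.0], np.int64(267)), ([278.0, 189.0], np.int64(265)), ([223.0, 168.0], np.int64(314))]
top timer [([263.5, 250.9], 0.78), ([205.2, 249.2], 0.59)] [([261.0, 250.0], np.int64(235))]
top socket_spare [([206.8, 251.0], 0.62)] [([209.0, 251.0], np.int64(371))]
side [176. 188.]
side relay_spare [([179.6, 195.8], 0.88)] [([178.0, 186.0], np.int64(632))]
side relay_old [([291.6, 218.1], 0.95), ([187.1, 299.5], 0.92), ([247.9, 194.3], 0.83), ([135.3, 297.0], 0.67)] [([218.0, 225.0], np.int64(575)), ([291.0, 204.0], np.int64(501)), ([246.0, 184.0], np.int64(461)), ([132.0, 280.0], np.int64(616))]
side timer [([251.1, 242.7], 0.72)] [([248.0, 229.0], np.int64(545)), ([387.0, 255.0], np.int64(933))]
side socket_spare [([192.4, 239.0], 0.65), ([181.6, 197.9], 0.37)] [([189.0, 233.0], np.int64(701))]
```

View pics/h_side.png

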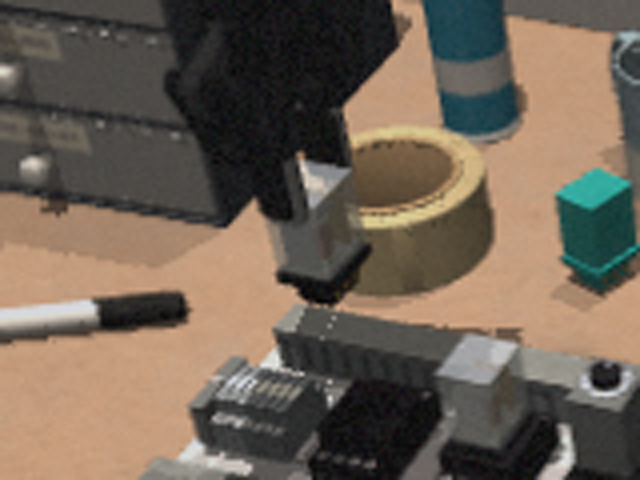

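```bash
cat > m3.py <<'E'
from h import *
import sys
p=optics.camera("side");o,R=tool();t=o["tool_pos"]
m=mask(p,"relay_spare",proj(p,t[None])[0]);r,c=np.nonzero(m);print("rows",r.min(),r.max(),"cols",c.min(),c.max())
z=t[2]-.031;mod=relay()
for cut in (8,12,16):
    r0=r.max()-cut;w=(c.min()-8,r0,c.max()+9,r.max()+9)
    for dz in(-.002,0,.002):
        f=lambda v:((sil(p,[T([v[0],v[1],.036],b,z+dz) for b in mod],w)-m[w[1]:w[3],w[0]:w[2]])**2).sum()
        v0=t[:2];q=minimize(f,v0,method="Nelder-Mead",options=dict(initial_simplex=v0+np.array([[0,0],[.005,0],[0,.005]]),xatol=1e-5))
        print(cut,dz,np.round(q.x-t[:2],4),round(q.fun,1))
im=p["img"].copy();k=sil(p,[T([t[0],t[1]+.002,.036],b,z) for b in mod],(0,0,640,480))
im=cv2.resize(im,None,fx=5,fy=5,interpolation=cv2.INTER_CUBIC)
for mm,col in((m,(255,0,0)),(k>.5,(0,255,0))):
    cs,_=cv2.findContours(cv2.resize(mm.astype(np.uint8),None,fx=5,fy=5,interpolation=cv2.INTER_NEAREST),0,2);cv2.drawContours(im,cs,-1,col,1)
x,y=[int(a)*5 for a in proj(p,t[None])[0]];cv2.imwrite("pics/fit.png",im[y-200:y+250,x-200:x+300,::-1])
E
python3 m3.py
```

```text
rows 168 203 cols 163 187
8 -0.002 [0.0022 0.0037] 4.7
8 0 [0.0001 0.0019] 4.7
8 0.002 [-0.0021  0.0001] 4.8
12 -0.002 [0.0021 0.0038] 5.6
12 0 [0.0002 0.0022] 5.7
12 0.002 [-0.0021  0.0003] 5.7
16 -0.002 [0.002  0.0039] 9.6
16 0 [0.0001 0.0022] 9.8
16 0.002 [-0.0023  0.0003] 10.0
```

View pics/fit.png

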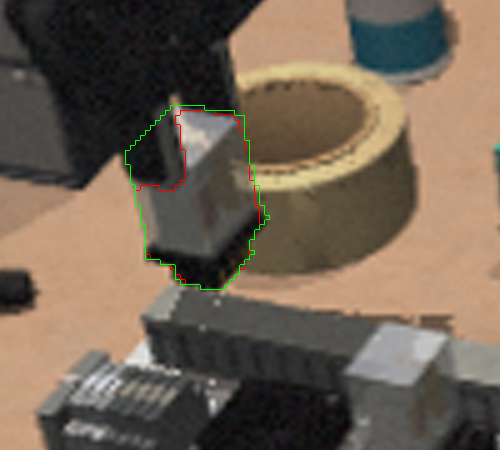

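Call:
jog_arm --jaw '[1, 1, 1, 1, 1, 1, 1]' --pt "0 0.004 0.0042" --pt "0.02 0 0" --pt "0.02 0 0" --pt "0.015 0 0" --pt "0.01 0 0" --pt "0 0 0" --pt "0 0 0" --yaw '[0, 0, 0, 0, 0, 0, 0]'

```text
time_s: 9.98
tool_pos: [0.5489, 0.2211, 0.0846]
orientation: [-1.33, 1.57, -2.866]
force: [-0.1, 0.4, -0.9]
gripper_width: 0.0339
```

```bash
python3 - <<'E'
from h import *
plan([.547,.2207,.0725],.036)
o,R=tool();t=o["tool_pos"]
out=[]
for n,c in (("side",(190,225)),("top",(206,250))):
    p=optics.camera(n);im=cv2.resize(p["img"],None,fx=8,fy=8,interpolation=cv2.INTER_CUBIC)
    def dr(P,col,closed=True):
        u=((proj(p,np.array(P))+.5)*8-.5).astype(np.int32);cv2.polylines(im,[u],closed,col,1)
    V=[.549,.1677,.0365]
    for y in(-85,-15,55):
        b=box(0,y,0,41.5,44,40);dr(T(V,b[[1,3,7,5]]),(0,255,0))
    b=box(0,55,0,41.5,27.6,21.6);dr(T(V,b[[1,3,7,5]]),(255,255,0))
    for z0,z1,a,l in((0,14,26,20),(14,20,38,32)):
        b=box(0,0,z0,z1,a,l);dr(T([t[0],t[1]+.002,.036],b[[0,2,6,4]],t[2]-.031),(255,0,0))
    x,y=c[0]*8,c[1]*8;out.append(im[y-270:y+270,x-200:x+200,::-1])
cv2.imwrite("pics/al.png",np.hstack(out))
E
```

```text
t 9.98 pos [0.5489 0.2211 0.0846] toolx [-0.001 -0.    -1.   ] y angle 2.03 world ccw turn needed 0.03 (about tool x when down: -0.03 ) tool shift (unturned) [ 0.0121 -0.0019  0.0003] world [-0.0019 -0.0004 -0.0121] F [-0.1  0.4 -0.9] w 0.0339 q [ 0.21  0.24  1.88 -0.    1.03  0.18]
```

View pics/al.png

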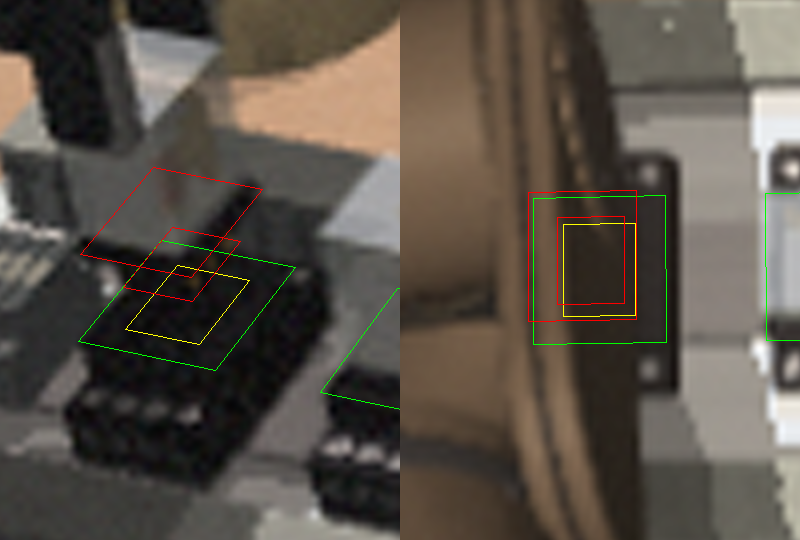

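Call:
jog_arm --jaw '[1, 1, 1, 1, 1]' --pt "0 -0.0019 0.0003" --pt "0.006 0 0" --pt "0 0 0" --pt "0 0 0" --pt "0 0 0" --yaw '[0, 0, 0, 0, 0]'

```text
time_s: 10.5
tool_pos: [0.5469, 0.221, 0.0789]
orientation: [0.846, 1.571, -0.689]
force: [-0.6, 0.5, -0.8]
gripper_width: 0.0343
```

```bash
python3 -c "
from h import *
plan([.547,.2207,.0725],.036)"
```

```text
t 10.5 pos [0.5469 0.221  0.0789] toolx [ 0. -0. -1.] y angle 2.04 world ccw turn needed 0.02 (about tool x when down: -0.02 ) tool shift (unturned) [0.0064 0.     0.0003] world [ 0.0001 -0.0003 -0.0064] F [-0.6  0.5 -0.8] w 0.0343 q [ 0.21  0.24  1.89 -0.    1.02  0.18]
```

Position is good; lower with a force watch.

Call:
jog_arm --jaw '[1, 1, 1, 1, 1]' --pt "0.004 0 0.0003" --pt "0.003 0 0" --pt "0.002 0 0" --pt "0 0 0" --pt "0 0 0" --yaw '[0, 0, 0, 0, 0]'

```text
time_s: 10.92
tool_pos: [0.5474, 0.2206, 0.0698]
orientation: [1.612, 1.57, 0.077]
force: [1.4, -1.0, -1.5]
gripper_width: 0.0337
```

Call:
jog_arm --jaw '[1, 1, 1, 1, 1]' --pt "0.002 0 0" --pt "0.002 0 0" --pt "0.002 0 0" --pt "0 0 0" --pt "0 0 0" --yaw '[0, 0, 0, 0, 0]'

```text
time_s: 11.33
tool_pos: [0.5482, 0.2208, 0.0644]
orientation: [1.707, 1.567, 0.171]
force: [3.0, 0.7, -0.7]
gripper_width: 0.0343
```

Call:
jog_arm --jaw '[1, 1, 1, 1, 1, 1]' --pt "0 0.001 0" --pt "0.002 0 0" --pt "0.002 0 0" --pt "0.002 0 0" --pt "0 0 0" --pt "0 0 0" --yaw '[0, 0, 0, 0, 0, 0]'

```text
time_s: 11.83
tool_pos: [0.5484, 0.2207, 0.0586]
orientation: [1.306, 1.57, -0.229]
force: [-0.2, -0.1, 5.3]
gripper_width: 0.034
```

Call:
jog_arm --jaw '[1, 1, 0.3, -0.3, -1, -1, -1, -1]' --pt "0.001 0 0" --pt "0 0 0" --pt "0 0 0" --pt "0 0 0" --pt "0 0 0" --pt "0 0 0" --pt "0 0 0" --pt "0 0 0" --yaw '[0, 0, 0, 0, 0, 0, 0, 0]'

```text
time_s: 12.5
tool_pos: [0.5472, 0.2206, 0.056]
orientation: [-1.448, 1.569, -2.983]
force: [0.1, -0.4, 0.3]
gripper_width: 0.0852
```

Call:
jog_arm --jaw '[-1, -1, -1, -1, -1, -1]' --pt "-0.01 0 0" --pt "-0.03 0 0" --pt "-0.04 0 0" --pt "0 0 0.035" --pt "0 0 0.035" --pt "0 0 0" --yaw '[0, 0, 0, 0, 0, 0]'

```text
time_s: 13.0
tool_pos: [0.5516, 0.1467, 0.1388]
orientation: [0.907, 1.567, -0.631]
force: [0.5, 0.8, -1.3]
gripper_width: 0.0858
```

```bash
python3 - <<'E'
from h import *
plan([.5503,.1527,.057],.0365)
p=optics.camera("side");im=cv2.resize(p["img"],None,fx=5,fy=5,interpolation=cv2.INTER_CUBIC)
for y in (-15,55):
  for b in relay(0,y,27.5):
    u=((proj(p,T([.550,.1677,.0365],b))+.5)*5-.5).astype(np.float32);cv2.polylines(im,[cv2.convexHull(u).astype(np.int32)],True,(0,255,0),1)
cv2.imwrite("pics/home.png",im[900:1400,600:1350,::-1])
E
```

```text
t 13.0 pos [0.5516 0.1467 0.1388] toolx [ 0.003 -0.002 -1.   ] y angle 1.86 world ccw turn needed 0.23 (about tool x when down: -0.23 ) tool shift (unturned) [ 0.0818 -0.0013 -0.0062] world [-0.0013  0.006  -0.0818] F [ 0.5  0.8 -1.3] w 0.0858 q [ 0.08  0.12  1.9  -0.    1.12  0.05]
```

View pics/home.png

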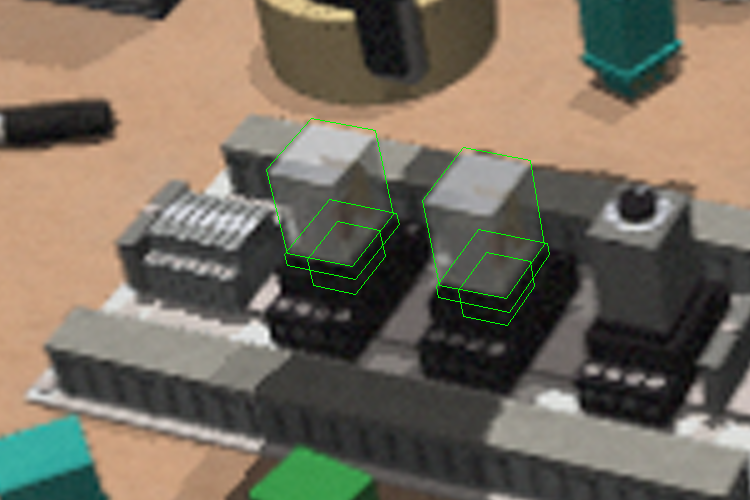

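The spare sits level with the old relay and matches the fully-home outline at crop (330,195), so it's seated. Next I'll grip the old relay.

Call:
jog_arm --jaw '[-1, -1, -1, -1, -1, -1, -1]' --pt "0 -0.0013 -0.0062" --pt "0.03 0 0" --pt "0.025 0 0" --pt "0.02 0 0" --pt "0.006 0 0" --pt "0 0 0" --pt "0 0 0" --yaw '[-0.2, 0, 0, 0, 0, 0, 0]'

```text
time_s: 13.63
tool_pos: [0.5491, 0.1579, 0.0563]
orientation: [2.546, 1.571, 1.016]
force: [-0.2, 0.3, -0.0]
gripper_width: 0.0855
```

```bash
python3 -c "
from h import *
plan([.5503,.1525,.057],.0365)"
```

```text
t 13.63 pos [0.5491 0.1579 0.0563] toolx [ 0.  0. -1.] y angle 2.31 world ccw turn needed -0.21 (about tool x when down: 0.21 ) tool shift (unturned) [-0.0007  0.0009  0.0054] world [ 0.0012 -0.0054  0.0007] F [-0.2  0.3 -0. ] w 0.0855 q [0.1  0.24 1.94 0.   0.97 0.06]
```

Call:
jog_arm --jaw '[-1, -0.3, 0.3, 1, 1, 1, 1, 1]' --pt "-0.001 0.001 0.0054" --pt "0 0 0" --pt "0 0 0" --pt "0 0 0" --pt "0 0 0" --pt "0 0 0" --pt "0 0 0" --pt "0 0 0" --yaw '[0.2, 0, 0, 0, 0, 0, 0, 0]'

```text
time_s: 14.3
tool_pos: [0.551, 0.1515, 0.0578]
orientation: [1.582, 1.569, 0.047]
force: [0.1, 0.1, 4.3]
gripper_width: 0.0341
```

Call:
jog_arm --jaw '[1, 1, 1, 1, 1, 1, 1, 1]' --pt "0 0 0" --pt "-0.005 0 0" --pt "-0.008 0 0" --pt "-0.01 0 0" --pt "-0.02 0 0" --pt "-0.04 0 0" --pt "-0.04 0 0" --pt "-0.04 0 0" --yaw '[0, 0, 0, 0, 0, 0, 0, 0]'

```text
time_s: 14.97
tool_pos: [0.5485, 0.1515, 0.2211]
orientation: [-1.557, 1.567, -3.092]
force: [0.2, 0.1, -1.0]
gripper_width: 0.0343
```

Call:
jog_arm --jaw '[1, 1, 1, 1, 1, 1, 1, 1]' --pt "-0.04 0 0" --pt "-0.04 0 0" --pt "-0.04 0 0" --pt "-0.04 0 0" --pt "0 0 0" --pt "0 0 0" --pt "0 0 0" --pt "0 0 0" --yaw '[0, 0, 0, 0, 0, 0, 0, 0]'

```text
time_s: 15.63
tool_pos: [0.549, 0.1514, 0.3771]
orientation: [-1.521, 1.565, -3.056]
force: [-0.6, -0.8, -1.2]
gripper_width: 0.034
```

```bash
python3 - <<'E'
from h import *
plan([.5503,.1525,.35],.0365)
p=optics.camera("side");cv2.imwrite("pics/lift.png",cv2.resize(p["img"][60:300,80:340],None,fx=2.5,fy=2.5,interpolation=cv2.INTER_CUBIC)[:,:,::-1])
E
```

```text
t 15.63 pos [0.549  0.1514 0.3771] toolx [-0.005 -0.    -1.   ] y angle 2.04 world ccw turn needed 0.05 (about tool x when down: -0.05 ) tool shift (unturned) [ 0.0271  0.0015 -0.001 ] world [ 0.0013  0.0011 -0.0271] F [-0.6 -0.8 -1.2] w 0.034 q [ 0.09 -0.02  1.62  0.    1.55  0.06]
```

View pics/lift.png

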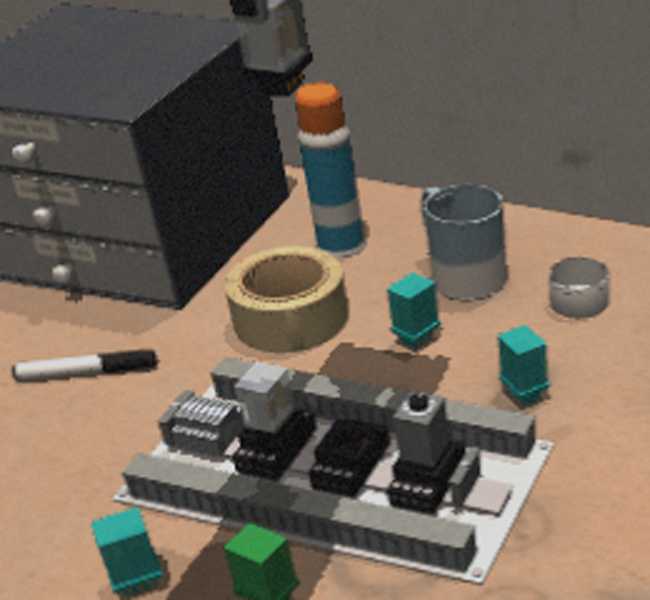

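The old relay is out and held (crop (270,45)), with the timer and spare still plugged in. The jog only turns about the tool's x, so next I'll see how the arm behaves at the edge of its reach, going up in free air.

Call:
jog_arm --jaw '[1, 1, 1, 1, 1, 1, 1, 1]' --pt "-0.04 0 0" --pt "-0.04 0 0" --pt "-0.04 0 0" --pt "-0.04 0 0" --pt "-0.04 0 0" --pt "-0.04 0 0" --pt "-0.04 0 0" --pt "-0.04 0 0" --yaw '[0, 0, 0, 0, 0, 0, 0, 0]'

```text
time_s: 16.35
tool_pos: [0.5501, 0.1516, 0.6998]
orientation: [-1.525, 1.567, -3.06]
force: [1.5, 0.2, -0.7]
gripper_width: 0.0343
```

```bash
python3 -c "
from h import *
plan([.55,.1525,.5],.0365)"
```

```text
t 16.35 pos [0.5501 0.1516 0.6998] toolx [-0.004 -0.    -1.   ] y angle 2.05 world ccw turn needed 0.05 (about tool x when down: -0.05 ) tool shift (unturned) [ 0.1998  0.0007 -0.001 ] world [-1.000e-04  9.000e-04 -1.998e-01] F [ 1.5  0.2 -0.7] w 0.0343 q [0.09 0.16 0.83 0.   2.15 0.06]
```

Call:
jog_arm --jaw '[1, 1, 1, 1, 1, 1, 1, 1]' --pt "-0.03 0 0" --pt "-0.03 0 0" --pt "-0.03 0 0" --pt "-0.03 0 0" --pt "-0.03 0 0" --pt "-0.03 0 0" --pt "-0.03 0 0" --pt "-0.03 0 0" --yaw '[0, 0, 0, 0, 0, 0, 0, 0]'

```text
time_s: 17.02
tool_pos: [0.4921, 0.1363, 0.8502]
orientation: [1.781, 1.528, 0.247]
force: [-0.5, -0.2, -0.2]
gripper_width: 0.0336
```

```bash
python3 -c "
from h import *
plan([.55,.1525,.5],.0365)"
```

```text
t 17.02 pos [0.4921 0.1363 0.8502] toolx [ 0.041  0.01  -0.999] y angle 2.05 world ccw turn needed 0.04 (about tool x when down: -0.04 ) tool shift (unturned) [ 0.3524  0.0438 -0.011 ] world [ 0.0579  0.0162 -0.3502] F [-0.5 -0.2 -0.2] w 0.0336 q [0.07 0.37 0.21 0.01 2.52 0.04]
```

Call:
jog_arm --jaw '[1, 1, 1, 1, 1, 1, 1, 1]' --pt "-0.04 0 0" --pt "-0.04 0 0" --pt "-0.04 0 0" --pt "-0.04 0 0" --pt "-0.04 0 0" --pt "-0.04 0 0" --pt "-0.04 0 0" --pt "-0.04 0 0" --yaw '[0, 0, 0, 0, 0, 0, 0, 0]'

```text
time_s: 17.68
tool_pos: [0.3678, 0.1014, 0.9218]
orientation: [1.801, 1.447, 0.266]
force: [-0.6, -0.7, -1.7]
gripper_width: 0.0342
```

```bash
python3 -c "
from h import *
plan([.55,.1525,.5],.0365)"
```

```text
t 17.68 pos [0.3678 0.1014 0.9218] toolx [ 0.119  0.032 -0.992] y angle 1.95 world ccw turn needed 0.15 (about tool x when down: -0.15 ) tool shift (unturned) [ 0.4419  0.132  -0.0324] world [ 0.1822  0.0511 -0.4218] F [-0.6 -0.7 -1.7] w 0.0342 q [-0.02  0.2   0.21  0.07  2.61  0.  ]
```

Call:
jog_arm --jaw '[1, 1, 1, 1, 1]' --pt "0.03 0 0" --pt "0.03 0 0" --pt "0.03 0 0" --pt "0 0 0" --pt "0 0 0" --yaw '[0, 0, 0, 0, 0]'

```text
time_s: 18.1
tool_pos: [0.3802, 0.1041, 0.8451]
orientation: [1.824, 1.455, 0.288]
force: [-0.2, -0.1, -0.5]
gripper_width: 0.0347
```

```bash
python3 -c "
from h import *
plan([.55,.1525,.5],.0365)"
```

```text
t 18.1 pos [0.3802 0.1041 0.8451] toolx [ 0.111  0.033 -0.993] y angle 1.9 world ccw turn needed 0.19 (about tool x when down: -0.19 ) tool shift (unturned) [ 0.3632  0.1317 -0.0322] world [ 0.1698  0.0484 -0.3451] F [-0.2 -0.1 -0.5] w 0.0347 q [-0.02 -0.06  0.74  0.05  2.35 -0.01]
```

The tilt gained at the reach limit persists. Stretching up and forward at about 45° should swing the tool outward faster.

Call:
jog_arm --jaw '[1, 1, 1, 1, 1, 1, 1, 1]' --pt "-0.02 0.035 0" --pt "-0.02 0.035 0" --pt "-0.02 0.035 0" --pt "-0.02 0.035 0" --pt "-0.02 0.035 0" --pt "-0.02 0.035 0" --pt "-0.02 0.035 0" --pt "-0.02 0.035 0" --yaw '[0, 0, 0, 0, 0, 0, 0, 0]'

```text
time_s: 18.77
tool_pos: [0.5352, 0.091, 0.8591]
orientation: [1.792, 1.38, 0.256]
force: [-0.9, 0.2, -0.5]
gripper_width: 0.0338
```

```bash
python3 -c "
from h import *
plan([.55,.1525,.5],.0365)"
```

```text
t 18.77 pos [0.5352 0.091  0.8591] toolx [ 0.183  0.048 -0.982] y angle 1.76 world ccw turn needed 0.33 (about tool x when down: -0.33 ) tool shift (unturned) [ 0.3583 -0.0499 -0.0459] world [ 0.0148  0.0615 -0.3591] F [-0.9  0.2 -0.5] w 0.0338 q [-0.05  0.36  0.21  0.08  2.39 -0.02]
```

Call:
jog_arm --jaw '[1, 1, 1, 1, 1, 1, 1, 1]' --pt "-0.018 0.037 0" --pt "-0.018 0.037 0" --pt "-0.018 0.037 0" --pt "-0.018 0.037 0" --pt "-0.018 0.037 0" --pt "-0.018 0.037 0" --pt "-0.018 0.037 0" --pt "-0.018 0.037 0" --yaw '[0, 0, 0, 0, 0, 0, 0, 0]'

```text
time_s: 19.43
tool_pos: [0.6423, 0.0731, 0.8269]
orientation: [1.75, 1.245, 0.212]
force: [-0.2, -0.1, -0.3]
gripper_width: 0.0339
```

```bash
python3 -c "
from h import *
plan([.55,.1525,.5],.0365)"
```

```text
t 19.43 pos [0.6423 0.0731 0.8269] toolx [ 0.312  0.067 -0.948] y angle 1.35 world ccw turn needed 0.74 (about tool x when down: -0.74 ) tool shift (unturned) [ 0.2863 -0.1886 -0.0645] world [-0.0923  0.0794 -0.3269] F [-0.2 -0.1 -0.3] w 0.0339 q [-0.08  0.44  0.21  0.11  2.18 -0.04]
```

Call:
jog_arm --jaw '[1, 1, 1, 1, 1, 1, 1, 1]' --pt "-0.025 0.033 0" --pt "-0.025 0.033 0" --pt "-0.025 0.033 0" --pt "-0.025 0.033 0" --pt "-0.023 0.034 0" --pt "-0.023 0.034 0" --pt "-0.023 0.034 0" --pt "-0.023 0.034 0" --yaw '[0, 0, 0, 0, 0, 0, 0, 0]'

```text
time_s: 20.1
tool_pos: [0.6601, 0.0527, 0.8612]
orientation: [1.716, 1.079, 0.176]
force: [-0.3, 0.6, -0.6]
gripper_width: 0.0342
```

```bash
python3 -c "
from h import *
plan([.55,.1525,.5],.0365)"
```

```text
t 20.1 pos [0.6601 0.0527 0.8612] toolx [ 0.465  0.083 -0.882] y angle 0.7 world ccw turn needed 1.4 (about tool x when down: -1.4 ) tool shift (unturned) [ 0.2755 -0.2649 -0.0801] world [-0.1101  0.0998 -0.3612] F [-0.3  0.6 -0.6] w 0.0342 q [-0.13  0.41  0.21  0.16  2.05 -0.06]
```

Call:
jog_arm --jaw '[1, 1, 1, 1, 1, 1, 1, 1]' --pt "-0.02 0.036 0" --pt "-0.02 0.036 0" --pt "-0.019 0.036 0" --pt "-0.018 0.037 0" --pt "-0.017 0.037 0" --pt "-0.016 0.037 0" --pt "-0.015 0.038 0" --pt "-0.014 0.038 0" --yaw '[0, 0, 0, 0, 0, 0, 0, 0]'

```text
time_s: 20.77
tool_pos: [0.6924, 0.0368, 0.8901]
orientation: [1.697, 0.912, 0.153]
force: [-0.3, -0.7, -1.9]
gripper_width: 0.0339
```

Call:
jog_arm --jaw '[1, 1, 1, 1, 1, 1, 1, 1]' --pt "-0.014 0.038 0" --pt "-0.013 0.038 0" --pt "-0.013 0.038 0" --pt "-0.012 0.039 0" --pt "-0.011 0.039 0" --pt "-0.01 0.039 0" --pt "-0.009 0.039 0" --pt "-0.008 0.04 0" --yaw '[0, 0, 0, 0, 0, 0, 0, 0]'

```text
time_s: 21.43
tool_pos: [0.7229, 0.0241, 0.9252]
orientation: [1.682, 0.737, 0.134]
force: [-0.2, 1.3, -1.3]
gripper_width: 0.0341
```

```bash
python3 -c "
from h import *
plan([.55,.1525,.5],.0365)"
```

```text
t 21.43 pos [0.7229 0.0241 0.9252] toolx [ 0.734  0.099 -0.672] y angle -1.78 world ccw turn needed 3.87 (about tool x when down: -3.87 ) tool shift (unturned) [ 0.1716 -0.4326 -0.1029] world [-0.1729  0.1284 -0.4252] F [-0.2  1.3 -1.3] w 0.0341 q [-0.2   0.4   0.21  0.25  1.73 -0.08]
```

Call:
jog_arm --jaw '[1, 1, 1, 1, 1, 1, 1, 1]' --pt "-0.008 0.04 0" --pt "-0.007 0.04 0" --pt "-0.006 0.04 0" --pt "-0.005 0.04 0" --pt "-0.004 0.041 0" --pt "-0.003 0.041 0" --pt "-0.002 0.041 0" --pt "-0.001 0.041 0" --yaw '[0, 0, 0, 0, 0, 0, 0, 0]'

```text
time_s: 22.1
tool_pos: [0.7533, 0.0137, 0.964]
orientation: [1.672, 0.556, 0.117]
force: [-0.5, 0.1, 0.1]
gripper_width: 0.0344
```

Call:
jog_arm --jaw '[1, 1, 1, 1, 1, 1, 1, 1]' --pt "0 0.041 0" --pt "0 0.041 0" --pt "0 0.041 0" --pt "0.001 0.041 0" --pt "0.002 0.041 0" --pt "0.003 0.041 0" --pt "0.004 0.041 0" --pt "0.005 0.041 0" --yaw '[0, 0, 0, 0, 0, 0, 0, 0]'

```text
time_s: 22.77
tool_pos: [0.775, 0.0047, 1.0086]
orientation: [1.665, 0.374, 0.102]
force: [-0.0, -0.3, -1.3]
gripper_width: 0.0345
```

```bash
python3 -c "
from h import *
plan([.55,.1525,.5],.0365)"
```

```text
t 22.77 pos [0.775  0.0047 1.0086] toolx [ 0.926  0.095 -0.365] y angle -8.7 world ccw turn needed 10.79 (about tool x when down: -10.79 ) tool shift (unturned) [-0.0085 -0.5633 -0.1173] world [-0.225   0.1478 -0.5086] F [-0.  -0.3 -1.3] w 0.0345 q [-0.23  0.4   0.21  0.32  1.37 -0.1 ]
```

Call:
jog_arm --jaw '[1, 1, 1, 1, 1, 1, 1, 1]' --pt "0.006 0.041 0" --pt "0.006 0.041 0" --pt "0.007 0.041 0" --pt "0.008 0.04 0" --pt "0.009 0.04 0" --pt "0.01 0.04 0" --pt "0.011 0.04 0" --pt "0.012 0.039 0" --yaw '[0, 0, 0, 0, 0, 0, 0, 0]'

```text
time_s: 23.43
tool_pos: [0.7905, -0.0031, 1.0537]
orientation: [1.662, 0.197, 0.088]
force: [-0.5, 0.2, -0.6]
gripper_width: 0.0342
```

Call:
jog_arm --jaw '[1, 1, 1, 1, 1, 1, 1, 1]' --pt "0.012 0.039 0" --pt "0.012 0.039 0" --pt "-0.02 -0.01 0" --pt "-0.02 -0.01 0" --pt "0 0 0" --pt "0 0 0" --pt "0 0 0" --pt "0 0 0" --yaw '[0, 0, 0, 0, 0, 0, 0, 0]'

```text
time_s: 24.1
tool_pos: [0.7502, -0.0064, 1.0541]
orientation: [1.66, 0.153, 0.085]
force: [-0.2, 0.5, -0.8]
gripper_width: 0.0344
```

```bash
python3 - <<'E'
from h import *
plan([.55,.1525,.5],.0365)
o,_=tool();print("vel",np.round(o["joint_velocities"],3))
p=optics.camera("side");t=optics.camera("top")
print(proj(p,o["tool_pos"][None]),proj(t,o["tool_pos"][None]))
cv2.imwrite("pics/fin.png",np.vstack([cv2.resize(p["img"],(400,300)),cv2.resize(t["img"],(400,300))])[:,:,::-1])
E
```

```text
t 24.1 pos [ 0.7502 -0.0064  1.0541] toolx [ 0.985  0.084 -0.152] y angle -25.63 world ccw turn needed 27.72 (about tool x when down: -27.72 ) tool shift (unturned) [-0.0995 -0.5893 -0.1232] world [-0.2002  0.1589 -0.5541] F [-0.2  0.5 -0.8] w 0.0344 q [-0.27  0.19  0.52  0.41  1.06 -0.17]
vel [ 0.001  0.015 -0.001  0.     0.003 -0.   ]
[[ 321.03207123 -563.53217891]] [[ 276.35461354 -102.2326754 ]]
```

View pics/fin.png

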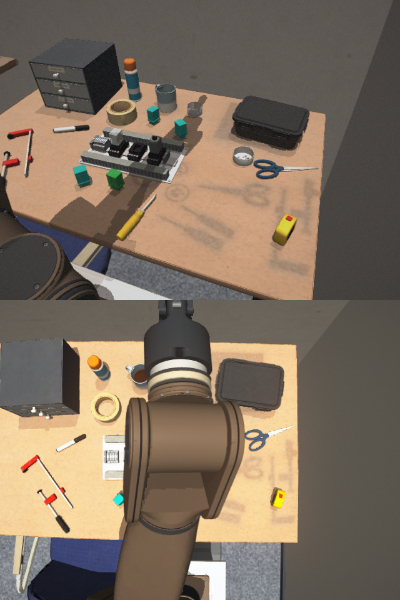

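Call:
jog_arm --jaw '[1, 1, 1, 1, 1, 1, 1, 1]' --pt "0 0 0" --pt "0 0 0" --pt "0 0 0" --pt "0 0 0" --pt "0 0 0" --pt "0 0 0" --pt "0 0 0" --pt "0 0 0" --yaw '[0, 0, 0, 0, 0, 0, 0, 0]'

```text
time_s: 24.87
tool_pos: [0.7506, -0.0067, 1.0522]
orientation: [1.661, 0.156, 0.085]
force: [0.5, 1.0, -0.9]
gripper_width: 0.0344
```

```bash
python3 - <<'E'
from h import *
F=[]
for i in range(6): optics.camera("top"); F.append(sensors.get_obs()["force"])
o,R=tool();print("F",np.mean(F,0),"w",o["gripper_width"],o["tool_pos"],R[:,0],np.round(o["joint_velocities"],3),o["time_s"])
if .03<o["gripper_width"]<.037: print(workorder.close_job())
E
```

```text
F [ 0.19175108 -0.07443234 -1.10148462] w 0.0345295762773081 [ 0.75073223 -0.00671328  1.0521237 ] [ 0.98430312  0.0838208  -0.1553108 ] [ 0.001 -0.001  0.001 -0.     0.001 -0.   ] 25.1667
the job is handed in; nothing more can be done
None
```

The spare relay is plugged fully home in the empty socket and released. The old relay is out and held on its side in the air. I handed the job in at about 25.2 s; the limit is 58 s.

**Spare relay:** It met its stop at the height expected for fully home, with about 5 N of contact. After I let go, the side view showed it level with the old relay and matching the fully-home outline.

**Old relay:** I gripped it across the rail and drew it straight up. The jog commands cannot tilt the tool directly, so I tilted it by pushing the arm against its reach limit in free air.

**Last checks:**
- The contact end is about 9° below level, and the tool tip is 1.05 m above the desk.
- The finger opening is 34.5 mm, about the same as since gripping. The wrist carries about 1.1 N downward, roughly the weight of one relay.
- Joint speeds are about zero.
- No reading showed any high force, and the last clear view, just after the lift, showed the timer still plugged in.

**Not confirmed:** At its final height the held relay is outside both cameras' view. That it is still held, and its tilt, rest on the tool pose, finger opening and force readings, not on a picture.

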